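# Kit out the front hub and the oil change

## Robot

A 6-joint arm with a two-finger parallel gripper is mounted at the origin on the work surface. World frame = base frame: x ahead of the robot, y to its left, z up, the work surface at z = 0. Lengths are in mm, angles in rad, forces in N, time in s.
With the tool pointing down it reaches from about 350 to 875 mm from the base axis. Payload 4.2 kg.
Tool frame: the origin (TCP) lies between the finger pads; the fingertips stand 25 mm ahead of it and the grasp point (between the pads) lies 6 mm ahead of it; z points along the fingers, y is the line along which they close (so a half turn about z gives the same grasp; the last joint's range is limited). The gripper opens to 85 mm and grips with 20 to 120 N. Pads are 22 mm wide; open, the fingers measure 114 mm over their backs; the gripper's body (76 mm by 85 mm) begins 54 mm behind the grasp point. The pads swing forward as they close: fully open they stand 13 mm farther back than shut.
Start: joints at [1.593, 0.385, 0.008, 0, -1.194, -0.259], TCP at [146.589, 607.545, 256.312] pointing down, gripper open.
Joint ranges: [-3.14, 3.14], [-1.21, 2.06], [-1.07, 1.41], [-3.16, 2.05], [-2.99, -0.16], [-3.1, 3.1]. Speed limits (rad/s): [2.79, 2.79, 3.14, 3.14, 3.14, 3.14].

## Interface

Orientations are given as a unit quaternion [x, y, z, w].
In Python, from bench import arm gives the robot as it stands.
- The arm moves only by the shell command python3 -m pendant 'ROWS'. ROWS is JSON, a list of rows, each a list of 7 numbers: the shift along the tool's x, y, z in m, then the turn, a rotation vector about the tool's x, y, z in degrees, then the finger opening in m, from 0 to 0.0854. In form: [[x, y, z, wx, wy, wz, fingers], ...]. A call has 1 to 12 rows; each row shifts and turns the commanded pose from where the row before left it, along the tool's axes as they then stand; what a row does not reach is not made up. A row lasts 1/10 s, in which the tool goes at most 50 mm and 8.59 degrees, less where a joint would pass 70% of its speed; a pose out of reach is approached as far as the arm can. A call is refused whole if a number of a shift passes 0.05 or a number of a turn 8.59, either way. A call with a gripper value outside its range is refused whole. The fingers move at their own pace and stop on an object; the grip force is fixed at half the most. Time passes only in rows, so rows that do not move let the fingers close. It gives the time, the measured TCP pose, the force, the opening and the grip force at its end, in the units of the state.
- arm.read_state(): the state, without advancing time (a new reading comes with each control period).
- arm.get_image(name): name is "side" or "top" or "wrist"; returns a dict with "image" (480x640x3 uint8, red, green, blue), "fx", "fy", "cx", "cy" (pixels), "k1" (the pictures are not rectified: a ray, as slopes to the right and down, at radius r is drawn at 1 + k1 r^2 times it, then the intrinsics apply), "xyz" and "rotation" of the camera in the world. Camera axes: x right, y down, z forward; pixel columns grow to the right and rows downward; lengths in mm; the calibration is good to about 2 mm. A picture is of the moment at which its call begins. There is no depth.
- arm.job_done(): hands the job in; it is judged then, once.
The state is a dict: "clock": time; "joints": joint angles; "joint_vel": joint speeds; "joint_efforts": joint torques, N m; "position": TCP position; "ee_rot": TCP orientation; "contact_force": force on the tool from outside, world axes, zero at the start; "wrist_torque": the same for the moment, N m; "gripper_width": finger opening in mm; "grasp_force": force on a finger pad.
Only numpy, scipy, OpenCV 4.12 (cv2) and the standard library are available. Lean on these libraries where they do the work, as an engineer would, in place of code of your own. Each camera call takes 0.05 s, during which the arm holds its last target. There are 200 camera calls.

## Task

Make up two kits: for the front hub, lay out the three-bay tray in the order the parts go on the axle, one to a bay, starting from the end with the wire handle: the large bearing, then the small bearing, then the castle nut, each lying flat on the bottom of its bay. For the oil change, stand the oil filter and the drain plug upright in the round steel dish. Put the parts down rather than drop them, leave the plain nut where it lies in the stock, and do not disturb the spray can or the bottle.

Things in the scene. Friction and masses are not known exactly. Their poses are not given: they have to be found in the camera images.
- bearing_large: the larger of two steel tapered roller bearings, lying flat on the bench: a disc 62 mm in diameter and 17 mm high (outer ring 15 mm high), rollers between the rings, bore closed by a grey plastic transit plug, so take it across its outer ring; about 0.23 kg. Origin: centre of the underside; z up, turn about z is of no account
- bearing_small: the smaller of the two tapered roller bearings, lying flat on the bench: 47 mm in diameter and 15 mm high (outer ring 13 mm high), bore closed by a plastic plug; about 0.12 kg. Origin: centre of the underside; z up
- castle_nut: steel castle nut lying flat, crown up: hexagon 36 mm across flats and 19 mm high, on it a slotted round crown 34 mm in diameter, 27 mm high in all; about 0.13 kg. Origin: centre of the underside; z up; two flats face its +y and -y, the others every 60 degrees
- plain_nut: plain hexagon nut of dark steel, not wanted for either kit: 30 mm across flats, 16 mm high, flat top without a crown. Origin: centre of the underside; two flats face its +y and -y
- drain_plug: oil drain plug standing on its head, thread up, 29 mm high: hexagon head 22 mm across flats from 0 to 10 mm, flange 28 mm in diameter from 10 to 13 mm, threaded shank 18 mm in diameter from 13 to 29 mm with a 1.5 mm copper washer at its foot; about 0.06 kg. Origin: centre of the underside; z up
- oil_filter: white spin-on oil filter standing dome up: a can 65 mm in diameter up to 52 mm, then a fluted crown 60 mm in diameter, 70 mm high in all; about 0.26 kg. Origin: centre of the underside; z up
- hub_tray: shallow aluminium tray fixed to the bench, 112 mm (its x) by 270 mm (its y), with three bays in a row along y, each 106 mm by 86 mm inside; floor 3 mm thick, outer walls and dividers 3 mm thick with their tops 12 mm above the bench. Origin: centre of the underside; bay centres at y = +89, 0 and -89 mm; a dark wire loop handle sticks out 38 mm at the +y end
- dish: round stainless steel parts dish fixed to the bench, 168 mm over its rim and 24 mm high, sides sloping out from a flat inner floor about 134 mm in diameter that lies 3 mm above the bench. Origin: centre of the underside
- spray_can: grey aerosol can standing at the right edge of the work, 53 mm in diameter and 190 mm high; to be left alone. Origin: centre of the underside
- bottle: black plastic bottle standing at the left edge of the work, 70 mm in diameter and 220 mm high; to be left alone. Origin: centre of the underside
There are look-alikes about, which are no part of the job. What is shaped like the bearing_large but green or red is not meant. Of the things that look like the oil_filter, take the one that is nearest to the robot's base at the start.

How it is judged:
By the outcome, as a careful person would: the job done as asked, in the order asked, and still so for the second after the job is handed in, with the robot touching nothing.
It also fails if it takes over 99 s, if anything falls off the work surface, if the arm or the gripper's body presses on something with over 40 N, if the wrist force passes 120 N, or if a joint passes its speed limit or range.

## Working session

There is one attempt and no reset: what is moved stays moved. The work goes in short steps, Python scripts to look and compute and a shell command to move; the robot and the scene stay as the last step left them, time stands still between calls to the robot, and variables do not carry over. Pictures are saved under pics/ and viewed, at most 16 in all, crops included, and the job is handed in when it is done.

```bash
ls; mkdir -p pics
cat > h.py <<'E'
import numpy as np, cv2
from bench import arm
from scipy.spatial.transform import Rotation as R
def snap(name,fn):
    d=arm.get_image(name); im=cv2.cvtColor(np.asarray(d["image"]),cv2.COLOR_RGB2BGR)
    cv2.imwrite(f"pics/{fn}.png",im); np.savez(f"pics/{fn}.npz",**{k:np.asarray(v) for k,v in d.items()})
    return d
def load(fn): return dict(np.load(f"pics/{fn}.npz"))
def rot(d):
    r=np.asarray(d["rotation"],float)
    return r if r.shape==(3,3) else R.from_quat(r).as_matrix()
def ray(d,u,v):
    K=np.array([[d["fx"],0,d["cx"]],[0,d["fy"],d["cy"]],[0,0,1]],float)
    p=cv2.undistortPoints(np.array([[[u,v]]],float),K,np.array([0.,0,0,0,0]))[0,0]
    # r_d = r(1+k1 r^2)
    q=p.copy()
    for _ in range(30): q=p/(1+float(d["k1"])*(q@q))
    w=rot(d)@np.array([q[0],q[1],1]); return np.asarray(d["xyz"],float),w/np.linalg.norm(w)
def onz(d,u,v,z):
    o,w=ray(d,u,v); return o+w*(z-o[2])/w[2]
def proj(d,P):
    c=rot(d).T@(np.asarray(P,float)-d["xyz"]); q=c[:2]/c[2]; q=q*(1+float(d["k1"])*(q@q))
    return np.array([d["fx"]*q[0]+d["cx"],d["fy"]*q[1]+d["cy"]])
def tri(a,b):
    (o1,w1),(o2,w2)=a,b
    A=np.stack([w1,-w2],1); t=np.linalg.lstsq(A,o2-o1,rcond=None)[0]
    return (o1+w1*t[0]+o2+w2*t[1])/2, np.linalg.norm(o1+w1*t[0]-o2-w2*t[1])
E
python3 - <<'E'
from h import *
for n in("top","side","wrist"):
    d=snap(n,n+"0"); print(n,d["fx"],d["cx"],d["cy"],d["k1"],d["xyz"],np.round(rot(d),3).tolist())
s=arm.read_state(); print(s)
E
```

```text
pics
top 440.5616977528834 320.37153181276915 244.3229071143045 0.019782693340458547 [ 384.70991133   18.7922561  1078.1257072 ] [[0.008, -0.999, 0.053], [-0.999, -0.01, -0.034], [0.034, -0.053, -0.998]]
side 505.9869302706134 319.3735913695079 242.08183061297325 -0.12670509970474525 [  74.00627793 -950.35530957  946.81990386] [[0.924, -0.256, 0.282], [-0.381, -0.611, 0.694], [-0.005, -0.749, -0.663]]
wrist 410.4620685946969 327.36564926842254 240.82283376655147 -0.05340260842413315 [217.68875719 591.00247018 373.53756685] [[-0.235, -0.931, -0.28], [-0.972, 0.226, 0.066], [0.001, 0.287, -0.958]]
{'clock': 0.15, 'joints': array([ 1.59259941e+00,  3.85417336e-01,  6.91378817e-03, -3.32533514e-04,
       -1.19400823e+00, -2.58591151e-01]), 'joint_vel': array([ 0.00145328, -0.00251944,  0.00356392,  0.00064159, -0.00182735,
       -0.00242385]), 'joint_efforts': array([-3.05195845e-04, -3.92676973e+01,  1.88583452e+01,  4.18872043e+00,
       -3.39285580e-03, -3.65188200e-07]), 'position': array([146.51342181, 607.1673304 , 255.44298394]), 'ee_rot': array([ 9.92991989e-01, -1.18178470e-01, -3.31770854e-05,  8.70908309e-04]), 'contact_force': array([-0.21055617, -0.38599259,  0.24347035]), 'wrist_torque': array([-0.01116268, -0.00964549, -0.122688  ]), 'grasp_force': 0.0, 'gripper_width': 85.40707012023469}
```

View pics/top0.png

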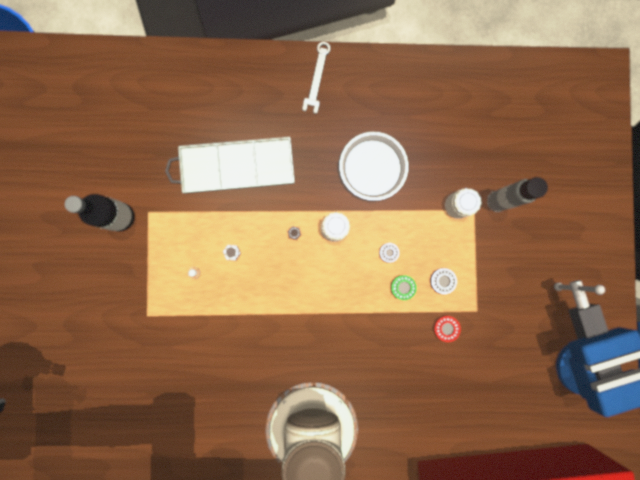

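View pics/side0.png

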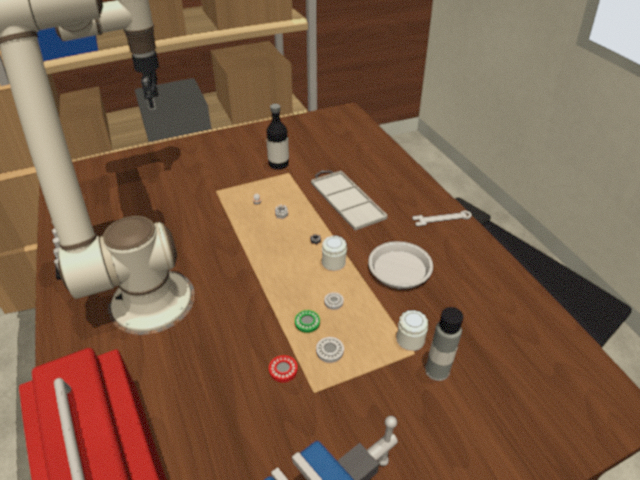

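The top view shows the tray at (237,165) with its handle at the left (+y) end, and the dish at (374,166). The bottle is at (105,212) and the spray can at (515,195). On the mat are the drain plug (193,272), castle nut (232,253), dark plain nut (294,233), small bearing (390,253) and steel large bearing (444,281).

- **Large bearing candidates:** steel (444,281), green (404,288) and red (447,329). The steel one is meant.
- **Oil filter candidates:** (336,226) and (463,203). The base is at about (312,430), so (336,226) is nearest.

Next I'll confirm this in one crop and triangulate the parts.

```bash
cat > det.py <<'E'
from h import *
def blobs(fn,exp,rad=20):
    d=load(fn); im=cv2.cvtColor(d["image"],cv2.COLOR_RGB2HSV)
    m=((im[...,1]<90)&(im[...,2]>90)).astype(np.uint8)
    out={}
    n,l,s,c=cv2.connectedComponentsWithStats(m)
    for k,(u,v) in exp.items():
        ids=[i for i in range(1,n) if s[i,4]>8 and np.hypot(*(c[i]-(u,v)))<rad and s[i,4]<15000]
        if not ids: continue
        pts=np.argwhere(np.isin(l,ids))[:,::-1].astype(np.int32); (x,y),r=cv2.minEnclosingCircle(cv2.convexHull(pts).reshape(-1,1,2)); b=pts.min(0),pts.max(0)
        out[k]=((b[0]+b[1])/2,b[1]-b[0]+1)
    return d,out
E
python3 - <<'E'
from det import *
t={"plug":(193,272),"castle":(232,253),"small":(390,253),"large":(444,281),"filter":(336,226),"filter2":(463,203),"dish":(374,166)}
s={"plug":(257,200),"castle":(282,212),"small":(334,300),"large":(330,349),"filter":(334,252),"filter2":(412,330),"dish":(401,265)}
dt,a=blobs("top0",t); ds,b=blobs("side0",s)
for k in t:
    if k in a and k in b:
        p,e=tri(ray(dt,*a[k][0]),ray(ds,*b[k][0])); print(k,a[k],b[k],np.round(p),round(e,1),"r",round(np.hypot(*p[:2])))
for n,c in dict(plain=(294,233),hand=(172,169),tl=(179,147),bl=(181,192),tr=(291,138),br=(295,183),spray=(500,203),bot=(120,217)).items(): print(n,np.round(onz(dt,*c,10)))
im=cv2.imread("pics/top0.png")[195:350,145:500]; cv2.imwrite("pics/crop0.png",cv2.resize(im,None,fx=2.25,fy=2.25,interpolation=cv2.INTER_CUBIC))
E
```

```text
plug (array([192.5, 272. ]), array([10,  9], dtype=int32)) (array([256.5, 198. ]), array([ 8, 11], dtype=int32)) [371. 287.  17.] 3.6 r 469
castle (array([231., 252.]), array([19, 17], dtype=int32)) (array([281., 211.]), array([13, 15], dtype=int32)) [419. 197.  16.] 3.1 r 463
small (array([389., 252.]), array([21, 21], dtype=int32)) (array([333.5, 300.5]), array([20, 18], dtype=int32)) [ 424. -185.    9.] 2.7 r 462
large (array([443.5, 281. ]), array([28, 27], dtype=int32)) (array([330., 349.]), array([29, 27], dtype=int32)) [ 355. -318.   11.] 0.1 r 477
filter (array([335.5, 226.5]), array([30, 30], dtype=int32)) (array([333.5, 252.5]), array([26, 36], dtype=int32)) [482. -52.  37.] 3.3 r 484
filter2 (array([463.5, 202. ]), array([38, 31], dtype=int32)) (array([412., 330.]), array([31, 41], dtype=int32)) [ 544. -359.   36.] 4.4 r 652
dish (array([373., 166.]), array([73, 71], dtype=int32)) (array([400.5, 264.5]), array([66, 48], dtype=int32)) [ 634. -144.   18.] 1.1 r 650
plain [469.  47.  10.]
hand [620. 343.  10.]
tl [674. 327.  10.]
bl [565. 320.  10.]
tr [702.  57.  10.]
br [591.  46.  10.]
spray [ 548. -460.   10.]
bot [502. 462.  10.]
```

View pics/crop0.png

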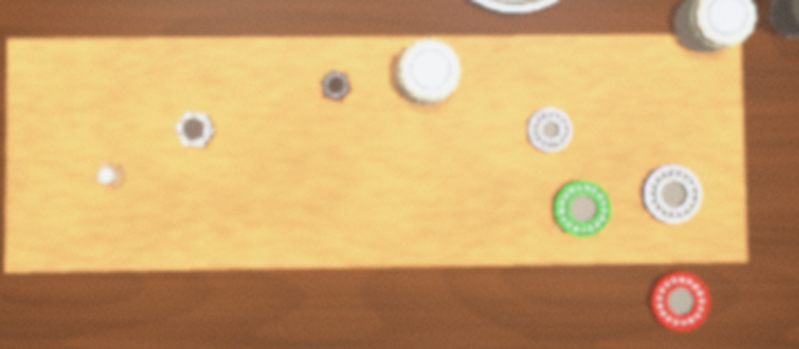

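The crop confirms it. The steel large bearing is at crop (672,194), clearly apart from the green (582,208) and red (680,300) ones. The nearer filter is at (429,71), 484 mm from the base against 652 mm for the other. The castle nut at (195,130) is bright, and the dark plain nut is at (336,86).

First I'll turn the tool so it closes along the tray's x.

```bash
cat > plan.py <<'E'
import sys
from h import *
def plan(x,y,z,psi=None):
    s=arm.read_state(); M=R.from_quat(s["ee_rot"]).as_matrix()
    d=M.T@(np.array([x,y,z])-s["position"]); p=np.degrees(np.arctan2(M[1,1],M[0,1]))
    print("pos",np.round(s["position"],1),"psi",round(p,1),"tilt",np.round(M[:2,2],4),"w",round(s["gripper_width"],1),"F",np.round(s["contact_force"],1),"t",s["clock"]);print("tool shift mm",np.round(d,1),"n",round(np.linalg.norm(d)/50,1),"" if psi is None else "wz %.1f"%(-(psi-p)))
if __name__=="__main__": plan(*map(float,sys.argv[1:]))
E
python3 -m pendant '[[0,0,0,0,0,8,0.085],[0,0,0,0,0,8,0.085],[0,0,0,0,0,8,0.085],[0,0,0,0,0,8,0.085],[0,0,0,0,0,8,0.085],[0,0,0,0,0,8,0.085],[0,0,0,0,0,8,0.085],[0,0,0,0,0,8,0.085],[0,0,0,0,0,6.7,0.085]]'
python3 plan.py 480 100 240 -174.3
```

```text
clock: 1.05
position: [146.6, 607.3, 255.8]
ee_rot: [0.74, -0.673, 0.0, 0.0]
contact_force: [0.4, -0.2, 0.8]
gripper_width: 85.2
grasp_force: 0.0
pos [146.6 607.3 255.8] psi -174.6 tilt [-0.0002 -0.001 ] w 85.2 F [ 0.4 -0.2  0.8] t 1.05
tool shift mm [ 536.6 -284.    16.2] n 12.1 wz -0.3
```

```bash
python3 -m pendant '[[0.042,-0.022,0,0,0,0,0.085],[0.042,-0.022,0,0,0,0,0.085],[0.042,-0.022,0,0,0,0,0.085],[0.042,-0.022,0,0,0,0,0.085],[0.042,-0.022,0,0,0,0,0.085],[0.042,-0.022,0,0,0,0,0.085],[0.042,-0.022,0,0,0,0,0.085],[0.042,-0.022,0,0,0,0,0.085],[0.042,-0.022,0,0,0,0,0.085],[0.042,-0.022,0,0,0,0,0.085],[0.042,-0.022,0,0,0,0,0.085],[0.042,-0.022,0,0,0,0,0.085]]'
python3 plan.py 355 -290 200 -174.3
```

```text
clock: 2.25
position: [460.2, 130.6, 256.4]
ee_rot: [0.742, -0.671, -0.0, -0.0]
contact_force: [1.0, 1.1, 0.5]
gripper_width: 84.7
grasp_force: 0.0
pos [460.2 130.6 256.4] psi -174.3 tilt [0.0002 0.0002] w 84.7 F [1.  1.1 0.5] t 2.25
tool shift mm [408.  146.8  56.3] n 8.7 wz 0.0
```

```bash
python3 -m pendant '[[0.042,0.015,0.006,0,0,0,0.085],[0.042,0.015,0.006,0,0,0,0.085],[0.042,0.015,0.006,0,0,0,0.085],[0.042,0.015,0.006,0,0,0,0.085],[0.042,0.015,0.006,0,0,0,0.085],[0.042,0.015,0.006,0,0,0,0.085],[0.042,0.015,0.006,0,0,0,0.085],[0.042,0.015,0.006,0,0,0,0.085],[0.042,0.015,0.006,0,0,0,0.085],[0.02,0.008,0.002,0,0,0,0.085],[0,0,0,0,0,0,0.085],[0,0,0,0,0,0,0.085]]'
python3 - <<'E'
from h import *
d=snap("wrist","w1"); s=arm.read_state(); print(s["position"],proj(d,(355,-318,11)))
E
```

```text
clock: 3.45
position: [356.7, -278.0, 200.0]
ee_rot: [0.741, -0.671, -0.0, 0.0]
contact_force: [-0.1, 0.2, 0.3]
gripper_width: 85.1
grasp_force: 0.0
[ 357.01127185 -277.52718722  200.23971859] [334.92562823 163.64664828]
```

View pics/w1.png

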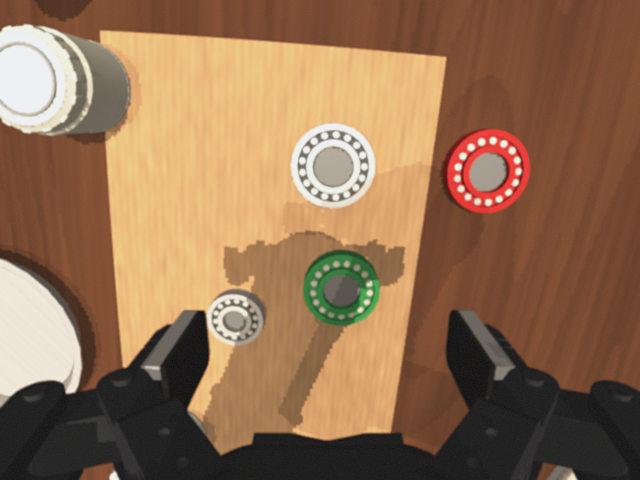

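The wrist view shows the steel large bearing at (333,166), the green one at (341,288), the red at (488,171) and the small bearing at (236,318). The spare filter is at (40,80) and the dish at left. Next I'll measure the bearings here and move to straddle the large one.

```bash
cat > ell.py <<'E'
from h import *
def white(d,u,v,rad,smax=70,vmin=110):
    hsv=cv2.cvtColor(d["image"],cv2.COLOR_RGB2HSV); m=((hsv[...,1]<smax)&(hsv[...,2]>vmin)).astype(np.uint8)
    z=np.zeros_like(m); cv2.circle(z,(int(u),int(v)),int(rad),1,-1); m&=z
    n,l,s,c=cv2.connectedComponentsWithStats(m); p=np.argwhere(np.isin(l,[i for i in range(1,n) if s[i,4]>6]))[:,::-1].astype(np.int32)
    return cv2.fitEllipse(cv2.convexHull(p.reshape(-1,1,2)))
E
python3 - <<'E'
from ell import *
d=load("w1"); t=load("top0")
for n,w,tp,r,rt in(("large",(333,166),(444,281),52,20),("small",(236,318),(390,253),34,16)):
    e=white(d,*w,r); f=white(t,*tp,rt); print(n,np.round(e[0],1),np.round(e[1],1),np.round(f[0],1),"tri",tri(ray(d,*e[0]),ray(t,*f[0])),onz(d,*e[0],15))
E
python3 plan.py 355 -318 100 -174.3
```

```text
large [332.6 165.1] [84.6 85.2] [443.6 280.8] tri (array([ 356.31369975, -317.16437216,   14.99929146]), np.float64(0.8269708838683154)) [ 356.72732915 -317.16750012   15.        ]
small [234.8 317.5] [55.4 56.5] [389.1 252.2] tri (array([ 424.38165979, -184.92027767,   12.23768705]), np.float64(0.4619077417488397)) [ 424.06603763 -186.44753009   15.        ]
pos [ 357.  -277.5  200.2] psi -174.3 tilt [-0.0001  0.0003] w 85.0 F [0.9 0.3 0.2] t 3.5
tool shift mm [ 40.1   6.  100.2] n 2.2 wz 0.0
```

```bash
python3 -m pendant '[[0.0395,0.0045,0.02,0,0,0,0.085],[0,0,0.045,0,0,0,0.085],[0,0,0.045,0,0,0,0.085],[0,0,0.03,0,0,0,0.085],[0,0,0.022,0,0,0,0.085],[0,0,0.01,0,0,0,0.085],[0,0,0,0,0,0,0.085],[0,0,0,0,0,0,0.085]]'
python3 plan.py 356.5 -317.2 24 -174.3
python3 - <<'E'
from h import *
snap("wrist","w2")
E
```

```text
clock: 4.3
position: [357.6, -317.5, 29.3]
ee_rot: [0.742, -0.67, 0.001, -0.0]
contact_force: [-0.1, -0.3, 0.7]
gripper_width: 84.8
grasp_force: 0.0
pos [ 357.6 -317.5   29.3] psi -174.2 tilt [ 0.0017 -0.0009] w 84.8 F [-0.1 -0.3  0.7] t 4.3
tool shift mm [-0.4  1.1  5.3] n 0.1 wz 0.1
```

View pics/w2.png

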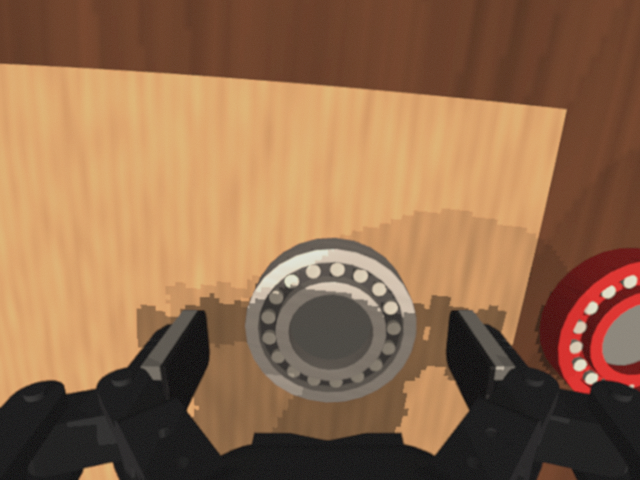

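The wrist view shows the bearing at (331,320), midway between the fingertips at (208,320) and (449,320). I'll go down 6 mm and close.

```bash
python3 -m pendant '[[0,0.001,0.006,0,0,0,0.085],[0,0,0,0,0,0,0.07],[0,0,0,0,0,0,0.05],[0,0,0,0,0,0,0.04],[0,0,0,0,0,0,0.04],[0,0,0,0,0,0,0.04],[0,0,0,0,0,0,0.04]]'
```

```text
clock: 5.05
position: [355.9, -317.9, 23.4]
ee_rot: [0.742, -0.671, 0.001, -0.0]
contact_force: [-0.8, 0.6, 7.4]
gripper_width: 59.7
grasp_force: 63.2
```

```bash
python3 -m pendant '[[0,0,-0.005,0,0,0,0.04],[0,0,-0.02,0,0,0,0.04],[0,0,-0.04,0,0,0,0.04],[0,0,-0.045,0,0,0,0.04],[0,0,0,0,0,0,0.04],[0,0,0,0,0,0,0.04]]'; python3 plan.py 624 276 130 -174.3
python3 - <<'E'
from h import *
snap("wrist","w3")
E
```

```text
clock: 5.65
position: [355.4, -317.5, 133.0]
ee_rot: [0.741, -0.671, 0.001, -0.001]
contact_force: [-0.5, 0.3, -3.8]
gripper_width: 59.6
grasp_force: 65.9
pos [ 355.4 -317.5  133. ] psi -174.3 tilt [ 0.002  -0.0001] w 59.6 F [-0.5  0.3 -3.8] t 5.65
tool shift mm [-564.  -326.1    3.5] n 13.0 wz -0.0
```

View pics/w3.png

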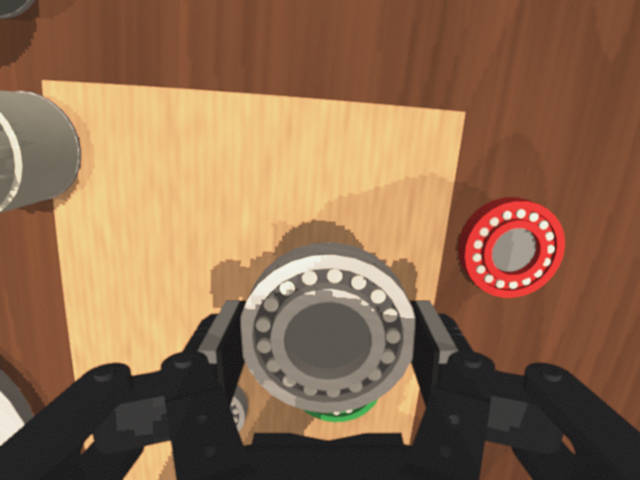

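The view shows the large bearing held level at (328,335), and nothing else has moved. I'll carry it over the first bay.

```bash
python3 -m pendant '[[-0.02,-0.012,-0.005,0,0,0,0.04],[-0.04,-0.023,-0.006,0,0,0,0.04],[-0.04,-0.023,-0.006,0,0,0,0.04],[-0.04,-0.023,-0.006,0,0,0,0.04],[-0.04,-0.023,-0.006,0,0,0,0.04],[-0.04,-0.023,-0.006,0,0,0,0.04],[-0.04,-0.023,-0.006,0,0,0,0.04],[-0.04,-0.023,-0.006,0,0,0,0.04],[-0.04,-0.023,-0.006,0,0,0,0.04],[-0.04,-0.023,-0.006,0,0,0,0.04],[-0.04,-0.023,-0.006,0,0,0,0.04],[-0.04,-0.023,-0.006,0,0,0,0.04]]'
python3 -m pendant '[[-0.04,-0.023,0,0,0,0,0.04],[-0.04,-0.023,0,0,0,0,0.04],[-0.02,-0.012,0,0,0,0,0.04],[0,0,0,0,0,0,0.04],[0,0,0,0,0,0,0.04]]'; python3 plan.py 624 276 180 -174.3
python3 - <<'E'
from h import *
d=snap("wrist","w4")
a=np.radians(5.7);
for X,Y in((56,135),(-56,135),(56,-135),(-56,-135),(53,44.5),(-53,44.5)):
    P=(633+X*np.cos(a)-Y*np.sin(a),187.5+X*np.sin(a)+Y*np.cos(a),12); print(X,Y,np.round(P),np.round(proj(d,P)))
E
```

```text
clock: 6.9
position: [572.5, 167.8, 200.5]
ee_rot: [0.742, -0.671, -0.001, 0.003]
contact_force: [0.4, -0.7, -1.9]
gripper_width: 59.7
grasp_force: 65.8
clock: 7.4
position: [619.8, 271.5, 199.6]
ee_rot: [0.742, -0.671, -0.001, 0.003]
contact_force: [0.2, -0.1, -2.4]
gripper_width: 59.0
grasp_force: 65.7
pos [619.8 271.5 199.6] psi -174.3 tilt [-0.0057 -0.0034] w 59.0 F [ 0.2 -0.1 -2.4] t 7.4
tool shift mm [-4.1 -4.7 19.6] n 0.4 wz 0.0
56 135 [675. 327.  12.] [250. 278.]
-56 135 [564. 316.  12.] [390. 278.]
56 -135 [702.  59.  12.] [ 231. -116.]
-56 -135 [591.  48.  12.] [ 406. -116.]
53 44.5 [681. 237.  12.] [248. 164.]
-53 44.5 [576. 227.  12.] [391. 164.]
```

View pics/w4.png

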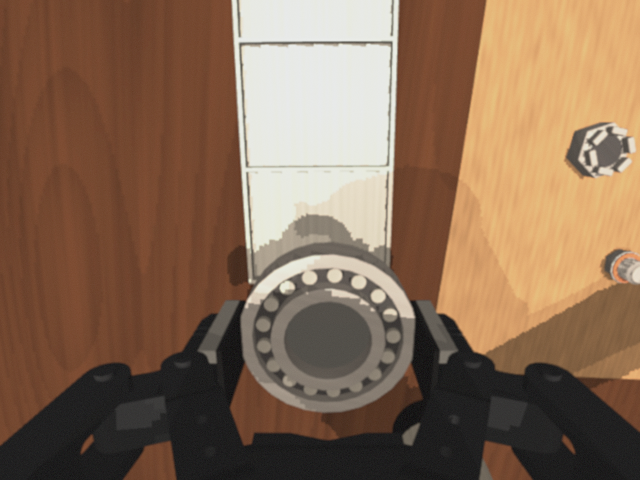

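The wrist view shows the tray's dividers at about (318,168) and (317,42), with the handle-end wall near row 280. The castle nut is at (601,150), crown up, and the drain plug at (628,267). I'll measure the tray from these.

Run:
```python
from h import *
d=load("w4"); g=cv2.cvtColor(d["image"],cv2.COLOR_RGB2HSV)
# outer walls: saturation edge per row
m=(g[...,1]<90)&(g[...,2]>110)
L=[];Rr=[]
for r in (10,25,60,90,120,150):
    c=np.where(m[r,200:440])[0]+200; L.append(onz(d,c.min()-.5,r,12)); Rr.append(onz(d,c.max()+.5,r,12)); print(r,c.min(),c.max())
L=np.array(L);Rr=np.array(Rr);C=(L+Rr)/2
p=np.polyfit(C[:,1],C[:,0],1); print("centre line x=%.4f*y+%.1f"%tuple(p),"yaw",np.degrees(np.arctan(-p[0])),"width",np.linalg.norm(L-Rr,axis=1).round(1))
gr=cv2.cvtColor(d["image"],cv2.COLOR_RGB2GRAY)
for c in(275,300,345,370):
    col=gr[:,c].astype(int); print(c,"rows",col[36:50],col[160:176])
for u,v in((318,168),(317,42)): print(onz(d,u,v,12))
t=load("top0"); print(tri(ray(d,318,168),ray(t,218.5,165)),tri(ray(d,317,42),ray(t,256,162.5)))
```

```text
10 232 399
25 232 398
60 234 397
90 236 396
120 237 395
150 239 394
centre line x=-0.1025*y+654.5 yaw 5.8544083336010555 width [113.9 114.1 114.1 113.8 114.4 114.3]
275 rows [232 233 233 234 230 189 121 112 159 199 229 234 233 233] [232 232 232 232 231 218 189 200 227 233 229 217 218 228 232 232]
300 rows [233 233 233 235 229 180 114 121 168 207 228 234 233 233] [232 232 233 233 229 210 182 207 228 232 223 211 217 230 232 232]
345 rows [233 233 233 235 226 151  99 138 196 229 234 233 232 232] [233 233 233 233 228 203 184 214 228 230 224 225 230 232 232 233]
370 rows [232 232 233 235 225 158 101 143 208 231 233 232 232 232] [233 232 232 232 227 203 190 218 231 228 220 221 230 232 231 232]
[629.4006274  235.09494748  12.        ]
[638.19440615 149.14778315  12.        ]
(array([630.13345927, 232.63053788,  15.91996994]), np.float64(4.28151501342247)) (array([641.06269248, 144.61904927,  -4.59973814]), np.float64(5.782822538896641))
```

```bash
python3 -m pendant '[[-0.007,-0.006,0.02,0,0,0,0.04],[0,0,0.04,0,0,0,0.04],[0,0,0.04,0,0,0,0.04],[0,0,0.035,0,0,0,0.04],[0,0,0.02,0,0,0,0.04],[0,0,0.008,0,0,0,0.04],[0,0,0,0,0,0,0.04],[0,0,0,0,0,0,0.04]]'; python3 plan.py 625 279 27 -174.2
```

```text
clock: 8.25
position: [627.1, 279.3, 41.8]
ee_rot: [0.742, -0.671, 0.0, -0.001]
contact_force: [0.8, 0.6, -2.4]
gripper_width: 59.9
grasp_force: 65.8
pos [627.1 279.3  41.8] psi -174.3 tilt [0.0021 0.001 ] w 59.9 F [ 0.8  0.6 -2.4] t 8.25
tool shift mm [ 0.1  2.2 14.8] n 0.3 wz -0.1
```

```bash
python3 -m pendant '[[0,0.0015,0.007,0,0,0,0.04],[0,0,0.006,0,0,0,0.04],[0,0,0,0,0,0,0.04],[0,0,0,0,0,0,0.04]]'; python3 plan.py 625 279 27 -174.2;  python3 -m pendant '[[0,0,0.001,0,0,0,0.04],[0,0,0,0,0,0,0.04]]';python3 -m pendant '[[0,0,0.001,0,0,0,0.04],[0,0,0,0,0,0,0.04]]'
```

```text
clock: 8.65
position: [624.7, 279.2, 27.4]
ee_rot: [0.742, -0.671, 0.0, 0.0]
contact_force: [0.4, -0.0, -1.7]
gripper_width: 59.6
grasp_force: 66.0
pos [624.7 279.2  27.4] psi -174.3 tilt [-0.     -0.0001] w 59.6 F [ 0.4 -0.  -1.7] t 8.65
tool shift mm [ 0.2 -0.2  0.4] n 0.0 wz -0.1
clock: 8.85
position: [625.0, 279.4, 26.6]
ee_rot: [0.742, -0.671, 0.0, -0.0]
contact_force: [-0.3, -0.2, -1.5]
gripper_width: 59.2
grasp_force: 65.9
clock: 9.05
position: [625.0, 279.4, 26.5]
ee_rot: [0.742, -0.671, 0.0, -0.0]
contact_force: [-2.0, -0.4, 4.3]
gripper_width: 59.7
grasp_force: 66.5
```

Contact with the floor at TCP z≈26.5, as expected. I'll release gently and rise.

```bash
python3 -m pendant '[[0,0,0,0,0,0,0.064],[0,0,0,0,0,0,0.067],[0,0,0,0,0,0,0.069],[0,0,0,0,0,0,0.069]]'; python3 -m pendant '[[0,0,-0.005,0,0,0,0.069],[0,0,-0.02,0,0,0,0.069],[0,0,-0.04,0,0,0,0.085],[0,0,-0.04,0,0,0,0.085],[-0.03,0,-0.04,0,0,0,0.085],[-0.03,0,-0.04,0,0,0,0.085],[0,0,0,0,0,0,0.085],[0,0,0,0,0,0,0.085]]'
python3 - <<'E'
from ell import *
d=snap("wrist","w5")
e=white(d,*proj(d,(625,279,18)),55); print(proj(d,(625,279,18)),e)
E
python3 plan.py 424.2 -150 200
```

```text
clock: 9.45
position: [624.9, 279.2, 25.1]
ee_rot: [0.742, -0.671, 0.0, -0.0]
contact_force: [-0.3, 0.5, 0.4]
gripper_width: 68.9
grasp_force: 0.0
clock: 10.25
position: [618.7, 339.9, 211.9]
ee_rot: [0.742, -0.67, -0.0, -0.001]
contact_force: [-0.1, -0.5, -0.4]
gripper_width: 84.9
grasp_force: 0.0
[327.80131378 133.10360038] ((327.0, 133.0), (109.79533386230469, 109.79533386230469), 0.0)
pos [618.2 338.7 210. ] psi -174.3 tilt [-0.001 -0.   ] w 84.7 F [-0.5  1.  -0.1] t 10.3
tool shift mm [466.9 241.9  10.2] n 10.5
```

View pics/w5.png

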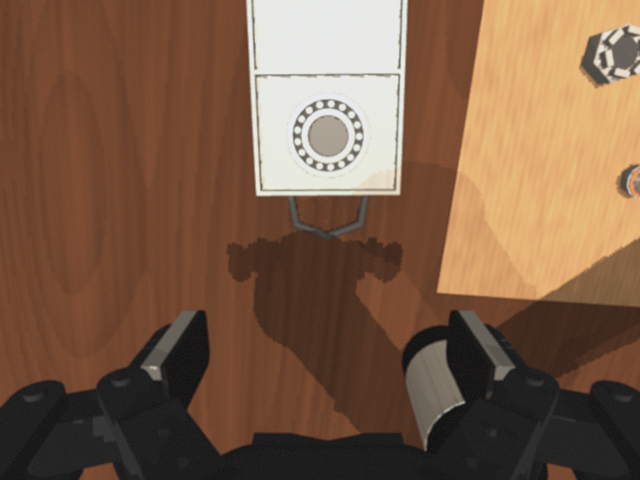

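The large bearing lies centred in the handle-end bay at (327,133), and the bottle is well clear. On to the small bearing.

```bash
python3 -m pendant '[[0.03,0,0,0,0,0,0.085],[0.04,0.022,0,0,0,0,0.085],[0.042,0.023,0,0,0,0,0.085],[0.042,0.023,0,0,0,0,0.085],[0.042,0.023,0,0,0,0,0.085],[0.042,0.023,0,0,0,0,0.085],[0.042,0.023,0,0,0,0,0.085],[0.042,0.023,0,0,0,0,0.085],[0.042,0.023,0,0,0,0,0.085],[0.042,0.023,0,0,0,0,0.085],[0.042,0.022,0.01,0,0,0,0.085],[0.02,0.01,0.02,0,0,0,0.085]]'
python3 -m pendant '[[0,0,0.01,0,0,0,0.085],[0,0,0,0,0,0,0.085]]'
python3 - <<'E'
from ell import *
d=snap("wrist","w6"); c=proj(d,(424.2,-185.5,13)); e=white(d,*c,36); print(c,e,onz(d,*e[0],13))
t=load("top0"); print(tri(ray(d,*e[0]),ray(t,389.1,252.2)))
E
python3 plan.py 424.2 -185.5 30 -174.3
```

```text
clock: 11.5
position: [426.3, -153.5, 180.0]
ee_rot: [0.74, -0.672, 0.0, 0.0]
contact_force: [1.2, -0.2, -0.1]
gripper_width: 85.2
grasp_force: 0.0
clock: 11.7
position: [426.7, -151.2, 168.1]
ee_rot: [0.741, -0.672, -0.002, 0.002]
contact_force: [0.2, 0.0, 0.6]
gripper_width: 85.2
grasp_force: 0.0
[334.94836073 177.72742062] ((334.0199279785156, 178.98390197753906), (67.94638061523438, 69.9685287475586), 88.56663513183594) [ 424.73029871 -184.60773885   13.        ]
(array([ 424.44400051, -184.67396337,   13.01717967]), np.float64(0.5878777925082056))
pos [ 428.  -150.7  169.3] psi -174.3 tilt [-0.003  -0.0002] w 85.3 F [1.2 0.4 0.9] t 11.75
tool shift mm [ 34.2   6.8 139.3] n 2.9 wz -0.0
```

```bash
python3 -m pendant '[[0.0335,0.0065,0.02,0,0,0,0.06],[0,0,0.04,0,0,0,0.06],[0,0,0.04,0,0,0,0.06],[0,0,0.02,0,0,0,0.06],[0,0,0.008,0,0,0,0.06],[0,0,0,0,0,0,0.06],[0,0,0,0,0,0,0.06]]'
python3 plan.py 424.4 -184.9 27 -174.3
```

```text
clock: 12.45
position: [427.0, -184.2, 43.4]
ee_rot: [0.742, -0.67, 0.001, -0.001]
contact_force: [1.1, 0.9, 0.3]
gripper_width: 60.2
grasp_force: 0.0
pos [ 427.  -184.2   43.4] psi -174.2 tilt [ 0.0023 -0.0004] w 60.2 F [1.1 0.9 0.3] t 12.45
tool shift mm [ 0.4  2.7 16.3] n 0.3 wz 0.1
```

```bash
python3 -m pendant '[[0,0.0025,0.006,0,0,0,0.06],[0,0,0.006,0,0,0,0.06],[0,0,0.003,0,0,0,0.06],[0,0,0,0,0,0,0.06],[0,0,0,0,0,0,0.06]]'
python3 plan.py 424.4 -184.9 27 -174.3
python3 -m pendant '[[0,0,0,0,0,0,0.05],[0,0,0,0,0,0,0.035],[0,0,0,0,0,0,0.03],[0,0,0,0,0,0,0.03],[0,0,0,0,0,0,0.03]]'
```

```text
clock: 12.95
position: [423.2, -184.9, 27.3]
ee_rot: [0.742, -0.671, 0.0, -0.0]
contact_force: [0.3, -0.3, -0.1]
gripper_width: 59.9
grasp_force: 0.0
pos [ 423.2 -184.9   27.3] psi -174.3 tilt [ 0.0001 -0.0001] w 59.9 F [ 0.3 -0.3 -0.1] t 12.95
tool shift mm [ 0.2 -1.2  0.3] n 0.0 wz 0.0
clock: 13.45
position: [423.6, -184.9, 28.1]
ee_rot: [0.742, -0.671, 0.0, -0.0]
contact_force: [-0.4, 1.1, 5.8]
gripper_width: 44.0
grasp_force: 60.2
```

```bash
python3 -m pendant '[[0,0,-0.005,0,0,0,0.03],[0,0,-0.02,0,0,0,0.03],[0,0,-0.04,0,0,0,0.03],[0,0,-0.045,0,0,0,0.03],[0,0,0,0,0,0,0.03],[0,0,0,0,0,0,0.03]]'; python3 plan.py 634 190.5 150 -174.2
```

```text
clock: 14.05
position: [423.2, -184.7, 138.3]
ee_rot: [0.741, -0.671, 0.001, -0.001]
contact_force: [-0.5, 0.8, -1.7]
gripper_width: 44.0
grasp_force: 61.4
pos [ 423.2 -184.7  138.3] psi -174.3 tilt [0.0027 0.0003] w 44.0 F [-0.5  0.8 -1.7] t 14.05
tool shift mm [-352.4 -247.1  -11. ] n 8.6 wz -0.1
```

```bash
python3 -m pendant '[[-0.02,-0.014,-0.005,0,0,0,0.03],[-0.037,-0.026,-0.005,0,0,0,0.03],[-0.037,-0.026,0,0,0,0,0.03],[-0.037,-0.026,0,0,0,0,0.03],[-0.037,-0.026,0,0,0,0,0.03],[-0.037,-0.026,0,0,0,0,0.03],[-0.037,-0.026,0,0,0,0,0.03],[-0.037,-0.026,0,0,0,0,0.03],[-0.037,-0.026,0,0,0,0,0.03],[-0.036,-0.014,0,0,0,0,0.03],[0,0,0,0,0,0,0.03],[0,0,0,0,0,0,0.03]]'; python3 plan.py 634 190.5 40 -174.2
python3 - <<'E'
from h import *
d=snap("wrist","w7")
E
```

```text
clock: 15.25
position: [621.5, 189.3, 144.4]
ee_rot: [0.742, -0.67, -0.001, 0.002]
contact_force: [0.1, -0.8, -1.7]
gripper_width: 44.0
grasp_force: 61.4
pos [621.5 189.3 144.4] psi -174.2 tilt [-0.0049 -0.0022] w 44.0 F [ 0.1 -0.8 -1.7] t 15.25
tool shift mm [-1.000e-01 -1.310e+01  1.043e+02] n 2.1 wz -0.0
```

View pics/w7.png

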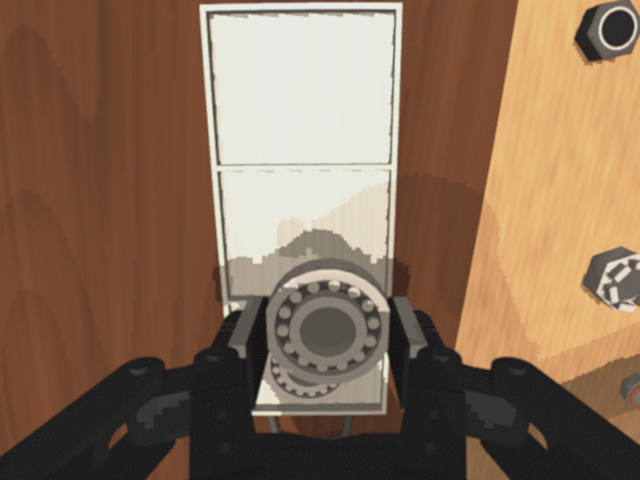

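The small bearing is held at (328,325) over the middle bay, and the large one is below it at (305,370). The tray's far end wall is at row 5 and the bay 2/3 divider at row 167. I'll check the tray against these.

Run:
```python
from h import *
d=load("w7"); c=np.array([634,190.5,0]); a=np.radians(5.8)
ux=np.array([np.cos(a),np.sin(a)]);uy=np.array([-np.sin(a),np.cos(a)])
for n,(u,v) in dict(TL=(201,5),TR=(402,3),divL=(215,168),divR=(393,167),endBL=(253,413),endBR=(386,411)).items():
    p=onz(d,u,v,12)[:2]-c[:2]; print(n,round(p@ux,1),round(p@uy,1))
```

```text
TL 56.9 -133.8
TR -54.5 -134.5
divL 55.1 -43.5
divR -53.0 -43.9
endBL 41.8 135.0
endBR -56.2 133.7
```

```bash
python3 -m pendant '[[0,-0.012,0.02,0,0,0,0.03],[0,0,0.03,0,0,0,0.03],[0,0,0.03,0,0,0,0.03],[0,0,0.02,0,0,0,0.03],[0,0,0.004,0,0,0,0.03],[0,0,0,0,0,0,0.03],[0,0,0,0,0,0,0.03]]'; python3 plan.py 634 190.5 31 -174.2
```

```text
clock: 16.0
position: [635.5, 189.9, 44.7]
ee_rot: [0.741, -0.671, 0.0, -0.001]
contact_force: [1.1, 1.6, -0.2]
gripper_width: 44.1
grasp_force: 61.4
pos [635.5 189.9  44.7] psi -174.3 tilt [0.002  0.0007] w 44.1 F [ 1.1  1.6 -0.2] t 16.0
tool shift mm [-0.7  1.4 13.7] n 0.3 wz -0.1
```

```bash
python3 -m pendant '[[0,0.001,0.007,0,0,0,0.03],[0,0,0.005,0,0,0,0.03],[0,0,0,0,0,0,0.03],[0,0,0,0,0,0,0.03]]'; python3 -m pendant '[[0,0,0.001,0,0,0,0.03],[0,0,0,0,0,0,0.03]]';python3 -m pendant '[[0,0,0.001,0,0,0,0.03],[0,0,0,0,0,0,0.03]]'
```

```text
clock: 16.4
position: [633.6, 190.1, 31.3]
ee_rot: [0.742, -0.671, -0.0, 0.0]
contact_force: [-0.0, 0.4, -0.8]
gripper_width: 44.2
grasp_force: 61.5
clock: 16.6
position: [633.7, 190.2, 31.2]
ee_rot: [0.742, -0.671, 0.0, 0.0]
contact_force: [-2.1, 0.3, 4.7]
gripper_width: 43.9
grasp_force: 62.1
clock: 16.8
position: [633.7, 190.2, 31.1]
ee_rot: [0.742, -0.671, 0.0, -0.0]
contact_force: [-3.1, -0.8, 8.1]
gripper_width: 43.9
grasp_force: 62.6
```

```bash
python3 -m pendant '[[0,0,0,0,0,0,0.05],[0,0,0,0,0,0,0.054],[0,0,0,0,0,0,0.056],[0,0,0,0,0,0,0.056],[0,0,-0.005,0,0,0,0.056],[0,0,-0.02,0,0,0,0.056],[0,0,-0.04,0,0,0,0.085],[0,0,-0.04,0,0,0,0.085],[0,0,-0.03,0,0,0,0.085]]'
python3 -m pendant '[[-0.014,0.04,0,0,0,0,0.085],[-0.014,0.045,0,0,0,0,0.085],[-0.014,0.045,0,0,0,0,0.085],[-0.014,0.045,0,0,0,0,0.085],[-0.012,0.04,0,0,0,0,0.085],[0,0,0,0,0,0,0.085],[0,0,0,0,0,0,0.085]]'
python3 - <<'E'
from h import *
d=snap("wrist","w8"); print(proj(d,(419,197,19)), proj(d,(371,287,29)))
E
python3 plan.py 419 197 30
```

```text
clock: 17.7
position: [634.5, 190.3, 167.5]
ee_rot: [0.742, -0.671, 0.001, -0.001]
contact_force: [0.7, -0.1, 0.1]
gripper_width: 85.3
grasp_force: 0.0
clock: 18.4
position: [412.7, 236.9, 165.3]
ee_rot: [0.742, -0.67, 0.0, -0.001]
contact_force: [1.3, 0.1, 0.2]
gripper_width: 85.3
grasp_force: 0.0
[324.56112138 169.56090247] [381.23187982 310.53410564]
pos [413.5 236.9 165.1] psi -174.2 tilt [0.0015 0.0012] w 85.0 F [ 0.  -0.3  0.7] t 18.45
tool shift mm [ 40.4  -1.2 135. ] n 2.8
```

View pics/w8.png

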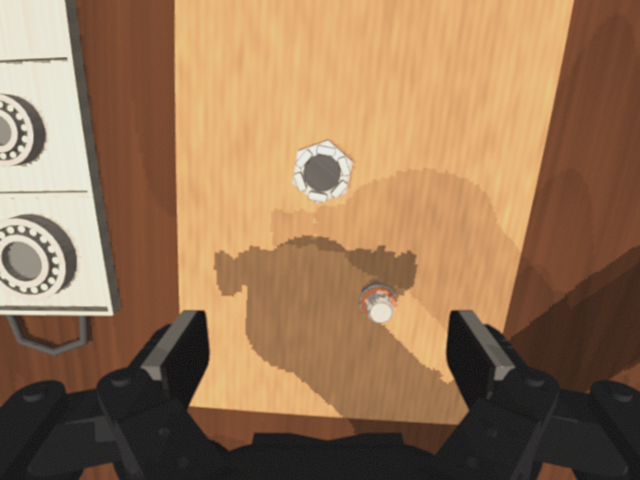

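The two bearings lie in bays 1 and 2 (left). The castle nut is at (324,170) with vertices near the top and bottom, so its flats roughly face the fingers. The drain plug is at (378,303). I'll measure the hexagon's angle and triangulate the heights.

```bash
python3 - <<'E'
from ell import *
d=load("w8"); b=d["image"].astype(int)
hsv=cv2.cvtColor(d["image"],cv2.COLOR_RGB2HSV)
m=(hsv[...,1]<85).astype(np.uint8); z=np.zeros_like(m); cv2.circle(z,(324,171),42,1,-1); m&=z
n,l,s,c=cv2.connectedComponentsWithStats(m); i=1+np.argmax(s[1:,4]); p=np.argwhere(l==i)[:,::-1].astype(np.int32)
h=cv2.convexHull(p.reshape(-1,1,2)); (cx,cy),r=cv2.minEnclosingCircle(h); print("circ",cx,cy,r,s[i])
q=cv2.approxPolyDP(h,4,True)[:,0]; print(q.tolist())
H=np.array([onz(d,*x,18)[:2] for x in h[:,0].astype(float)]); 
# support width vs angle (caliper)
for a in range(0,180,5):
    k=np.radians(a); w=np.ptp(H@[np.cos(k),np.sin(k)]); print(a,round(w,1),end="; ")
C=np.array([onz(d,cx,cy,z)[:2] for z in(0,19,27)]);print(C)
t=load("top0"); print(tri(ray(d,cx,cy),ray(t,231,252)))
e=load("w4")
print(proj(e,(C[1][0],C[1][1],19)))
E
cat > /dev/null
```

```text
circ 321.8945617675781 171.37506103515625 32.169677734375 [ 292  140   61   64 2800]
[[352, 161], [346, 192], [316, 203], [292, 183], [297, 151], [329, 140]]
0 37.5; 5 38.5; 10 39.6; 15 40.4; 20 41.0; 25 41.2; 30 41.1; 35 40.7; 40 39.9; 45 38.9; 50 37.6; 55 37.2; 60 38.3; 65 39.1; 70 40.1; 75 40.8; 80 41.2; 85 41.3; 90 41.1; 95 40.5; 100 39.9; 105 39.1; 110 37.9; 115 37.1; 120 37.9; 125 39.1; 130 40.0; 135 40.5; 140 40.8; 145 41.0; 150 40.9; 155 40.5; 160 39.8; 165 38.7; 170 37.6; 175 36.3; [[420.60027207 200.71329176]
 [420.58513728 198.32485952]
 [420.57876473 197.31920384]]
(array([421.16522725, 201.41037092,  -9.12580125]), np.float64(1.4289843923956427))
[605.25279718 149.13634534]
```

```bash
python3 - <<'E'
from ell import *
def c(fn,u,v,r,smax=85,vm=0):
    d=load(fn); hsv=cv2.cvtColor(d["image"],cv2.COLOR_RGB2HSV); m=((hsv[...,1]<smax)&(hsv[...,2]>vm)).astype(np.uint8); z=np.zeros_like(m); cv2.circle(z,(u,v),r,1,-1); m&=z
    n,l,s,_=cv2.connectedComponentsWithStats(m); i=1+np.argmax(s[1:,4]); p=np.argwhere(l==i)[:,::-1].astype(np.int32)
    (x,y),R_=cv2.minEnclosingCircle(cv2.convexHull(p.reshape(-1,1,2))); print(fn,x,y,R_,s[i]); return ray(d,x,y)
print(tri(c("w8",324,171,42),c("w4",601,150,45)))
a=c("w8",380,310,16,60,150); b=c("w4",634,268,14,60,150); print("plug top",tri(a,b)); 
print("plug side",tri(a,c("top0",193,272,9,70,150)))
E
python3 plan.py 420.6 198 35 -184.2
```

```text
w8 321.8945617675781 171.37506103515625 32.169677734375 [ 292  140   61   64 2800]
w4 600.5 148.0 34.960792541503906 [ 567  122   69   56 2805]
(array([420.69477425, 198.44876571,  13.66044718]), np.float64(1.1063605124946465))
w8 379.3235168457031 307.9705810546875 14.220621109008789 [366 295  27  28 530]
w4 632.0 270.0 13.038504600524902 [620 259  20  24 329]
plug top (array([371.11202397, 288.75579555,  20.54180772]), np.float64(0.8443637897294458))
top0 192.0 272.5 4.272101879119873 [188 269   9   8  58]
plug side (array([371.87132971, 285.24306838,  27.95838513]), np.float64(1.3524793859010085))
pos [413.5 236.9 165.1] psi -174.2 tilt [0.0015 0.0012] w 85.0 F [ 0.  -0.3  0.7] t 18.45
tool shift mm [ 39.5  -2.9 130. ] n 2.7 wz 10.0
```

```bash
python3 -m pendant '[[0.0395,-0.003,0.01,0,0,0,0.07],[0,0,0.03,0,0,5,0.07],[0,0,0.035,0,0,5,0.07],[0,0,0.03,0,0,0,0.07],[0,0,0.01,0,0,0,0.06],[0,0,0,0,0,0,0.06],[0,0,0,0,0,0,0.06]]'; python3 plan.py 420.6 198.3 31 -184.2
```

```text
clock: 19.15
position: [421.1, 197.9, 50.0]
ee_rot: [-0.68, 0.733, -0.0, 0.001]
contact_force: [1.3, 0.0, 1.4]
gripper_width: 59.6
grasp_force: 0.0
pos [421.1 197.9  50. ] psi 175.7 tilt [0.0014 0.0009] w 59.6 F [1.3 0.  1.4] t 19.15
tool shift mm [-0.4  0.6 19. ] n 0.4 wz 359.9
```

```bash
python3 -m pendant '[[0,0.0005,0.01,0,0,0,0.06],[0,0,0.008,0,0,0,0.06],[0,0,0,0,0,0,0.06],[0,0,0,0,0,0,0.05],[0,0,0,0,0,0,0.035],[0,0,0,0,0,0,0.02],[0,0,0,0,0,0,0.02],[0,0,0,0,0,0,0.02],[0,0,0,0,0,0,0.02]]'; python3 plan.py 420.6 198.3 31 -184.2
```

```text
clock: 20.05
position: [419.7, 197.6, 32.0]
ee_rot: [-0.68, 0.733, -0.0, 0.001]
contact_force: [-1.4, -0.6, 6.1]
gripper_width: 34.4
grasp_force: 60.5
pos [419.7 197.6  32. ] psi 175.8 tilt [0.0009 0.0007] w 34.4 F [-1.4 -0.6  6.1] t 20.05
tool shift mm [-0.7 -0.8  1. ] n 0.0 wz 360.0
```

```bash
python3 -m pendant '[[0,0,-0.005,0,0,0,0.02],[0,0,-0.02,0,0,0,0.02],[0,0,-0.04,0,0,-5,0.02],[0,0,-0.045,0,0,-5,0.02],[0,0,0,0,0,0,0.02],[0,0,0,0,0,0,0.02]]'; python3 plan.py 643 102 140 -174.2
```

```text
clock: 20.65
position: [419.3, 197.4, 142.1]
ee_rot: [0.741, -0.671, -0.0, -0.001]
contact_force: [-0.3, -0.1, -1.9]
gripper_width: 34.4
grasp_force: 60.3
pos [419.3 197.4 142.1] psi -174.3 tilt [0.0012 0.0021] w 34.4 F [-0.3 -0.1 -1.9] t 20.65
tool shift mm [ 117.1 -213.2    2.1] n 4.9 wz -0.1
```

```bash
python3 -m pendant '[[0.015,-0.028,0,0,0,0,0.02],[0.022,-0.04,0,0,0,0,0.02],[0.022,-0.04,0,0,0,0,0.02],[0.022,-0.04,0,0,0,0,0.02],[0.022,-0.04,0,0,0,0,0.02],[0.014,-0.025,0,0,0,0,0.02],[0,0,0.02,0,0,0,0.02],[0,0,0,0,0,0,0.02],[0,0,0,0,0,0,0.02]]'; python3 plan.py 643 102 45 -174.2
```

```text
clock: 21.55
position: [641.6, 101.7, 118.9]
ee_rot: [0.741, -0.671, -0.001, 0.002]
contact_force: [-0.1, 1.1, -0.4]
gripper_width: 34.1
grasp_force: 60.3
pos [641.6 101.7 118.9] psi -174.3 tilt [-0.005  -0.0019] w 34.1 F [-0.1  1.1 -0.4] t 21.55
tool shift mm [-0.2 -1.8 73.9] n 1.5 wz -0.1
```

Expected contact is at TCP z≈35.

```bash
python3 -m pendant '[[0,-0.001,0.03,0,0,0,0.02],[0,0,0.03,0,0,0,0.02],[0,0,0.016,0,0,0,0.02],[0,0,0.004,0,0,0,0.02],[0,0,0,0,0,0,0.02],[0,0,0,0,0,0,0.02]]'; python3 plan.py 643 102 35 -174.2
```

```text
clock: 22.15
position: [644.8, 102.9, 42.9]
ee_rot: [0.742, -0.671, 0.001, -0.001]
contact_force: [-0.1, -0.1, -0.9]
gripper_width: 34.7
grasp_force: 60.3
pos [644.8 102.9  42.9] psi -174.2 tilt [0.0026 0.0007] w 34.7 F [-0.1 -0.1 -0.9] t 22.15
tool shift mm [0.7 1.9 7.9] n 0.2 wz -0.0
```

```bash
python3 -m pendant '[[0.0005,0.001,0.004,0,0,0,0.02],[0,0,0.002,0,0,0,0.02],[0,0,0,0,0,0,0.02],[0,0,0,0,0,0,0.02]]'; python3 -m pendant '[[0,0,0.001,0,0,0,0.02],[0,0,0,0,0,0,0.02]]';python3 -m pendant '[[0,0,0.001,0,0,0,0.02],[0,0,0,0,0,0,0.02]]'
```

```text
clock: 22.55
position: [643.2, 101.7, 35.5]
ee_rot: [0.742, -0.671, 0.0, -0.0]
contact_force: [0.8, -0.3, -2.1]
gripper_width: 34.3
grasp_force: 60.3
clock: 22.75
position: [643.4, 101.7, 35.0]
ee_rot: [0.742, -0.671, 0.0, -0.0]
contact_force: [-0.9, 0.5, 2.8]
gripper_width: 34.1
grasp_force: 60.8
clock: 22.95
position: [643.4, 101.7, 35.0]
ee_rot: [0.742, -0.671, 0.0, -0.0]
contact_force: [-3.1, -0.1, 6.5]
gripper_width: 34.7
grasp_force: 61.4
```

```bash
python3 -m pendant '[[0,0,0,0,0,0,0.042],[0,0,0,0,0,0,0.046],[0,0,0,0,0,0,0.048],[0,0,0,0,0,0,0.048],[0,0,-0.005,0,0,0,0.048],[0,0,-0.02,0,0,0,0.048],[0,0,-0.04,0,0,0,0.085],[0,0,-0.04,0,0,0,0.085],[0,0,-0.02,0,0,0,0.085]]'
python3 -m pendant '[[-0.025,0.025,0,0,0,0,0.085],[-0.034,0.034,0,0,0,0,0.085],[-0.034,0.034,0,0,0,0,0.085],[-0.034,0.034,0,0,0,0,0.085],[-0.034,0.034,0,0,0,0,0.085],[-0.034,0.034,0,0,0,0,0.085],[-0.034,0.034,0,0,0,0,0.085],[-0.021,0.024,0,0,0,0,0.085],[0,0,0,0,0,0,0.06],[0,0,0,0,0,0,0.06]]'
python3 - <<'E'
from h import *
d=snap("wrist","w9"); print(proj(d,(371.3,288,29)),proj(d,(371.3,288,0)))
u,v=map(int,proj(d,(371.3,288,15)))
im=cv2.cvtColor(d["image"],cv2.COLOR_RGB2BGR); a=cv2.resize(im[v-50:v+50,u-65:u+65],None,fx=4,fy=4,interpolation=cv2.INTER_CUBIC); print(u-65,v-50)
cv2.imwrite("pics/w9c.png",a)
E
python3 plan.py 371.3 288 40
```

```text
clock: 23.85
position: [644.8, 102.1, 163.0]
ee_rot: [0.742, -0.671, 0.002, -0.003]
contact_force: [-0.2, -0.6, 0.0]
gripper_width: 84.7
grasp_force: 0.0
clock: 24.85
position: [366.0, 325.7, 158.8]
ee_rot: [0.742, -0.67, -0.0, -0.0]
contact_force: [-0.1, -0.2, -0.2]
gripper_width: 60.5
grasp_force: 0.0
[325.45379745 176.7559695 ] [325.61221698 170.8151769 ]
260 123
pos [366.6 325.2 158.6] psi -174.2 tilt [0.0004 0.0004] w 59.9 F [-1.   0.6 -0.5] t 24.9
tool shift mm [ 37.6  -0.9 118.6] n 2.5
```

View pics/w9c.png

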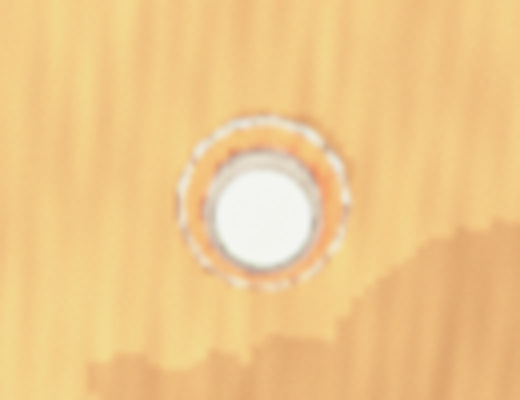

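The crop shows the plug upright. Its flange ring is centred at px (326,173.5) and the shank top at (325.8,177.5), so it stands at (371.2,288.2). I'll grip the shank above the washer.

```bash
python3 -m pendant '[[0.0375,-0.001,0.02,0,0,0,0.045],[0,0,0.04,0,0,0,0.036],[0,0,0.03,0,0,0,0.036],[0,0,0.006,0,0,0,0.036],[0,0,0,0,0,0,0.036],[0,0,0,0,0,0,0.036]]'; python3 plan.py 371.2 288.2 41
```

```text
clock: 25.5
position: [372.2, 288.6, 63.4]
ee_rot: [0.741, -0.671, -0.0, -0.001]
contact_force: [-0.4, 0.4, 0.2]
gripper_width: 36.0
grasp_force: 0.0
pos [372.2 288.6  63.4] psi -174.3 tilt [0.0015 0.0017] w 36.0 F [-0.4  0.4  0.2] t 25.5
tool shift mm [ 0.4  1.1 22.4] n 0.4
```

```bash
python3 -m pendant '[[0,0,0.012,0,0,0,0.036],[0,0,0.0095,0,0,0,0.036],[0,0,0,0,0,0,0.036],[0,0,0,0,0,0,0.036]]'; python3 -m pendant '[[0,0,0,0,0,0,0.025],[0,0,0,0,0,0,0.01],[0,0,0,0,0,0,0.01],[0,0,0,0,0,0,0.01],[0,0,0,0,0,0,0.01]]'
```

```text
clock: 25.9
position: [371.4, 288.3, 41.3]
ee_rot: [0.742, -0.671, -0.0, -0.0]
contact_force: [-0.2, -0.5, -0.2]
gripper_width: 36.0
grasp_force: 0.0
clock: 26.4
position: [371.4, 288.4, 41.6]
ee_rot: [0.742, -0.671, -0.0, -0.001]
contact_force: [-2.7, -0.6, 5.9]
gripper_width: 14.8
grasp_force: 58.5
```

```bash
python3 -m pendant '[[0,0,-0.005,0,0,0,0.01],[0,0,-0.02,0,0,0,0.01],[0,0,-0.04,0,0,0,0.01],[0,0,-0.04,0,0,0,0.01],[0,0,-0.02,0,0,0,0.01],[0.03,-0.016,0,0,0,0,0.01],[0.04,-0.022,0,0,0,0,0.01],[0.04,-0.022,0,0,0,0,0.01],[0.04,-0.022,0,0,0,0,0.01],[0.04,-0.022,0,0,0,0,0.01],[0.04,-0.022,0,0,0,0,0.01],[0.04,-0.022,0,0,0,0,0.01]]'
python3 -m pendant '[[0.04,-0.022,0,0,0,0,0.01],[0.04,-0.022,0,0,0,0,0.01],[0.03,-0.016,0,0,0,0,0.01],[0,0,0,0,0,0,0.01],[0,0,0,0,0,0,0.01]]'
python3 - <<'E'
from h import *
d=snap("wrist","w10"); print(proj(d,(634,-144,24)),proj(d,(634,-144,3)))
E
python3 plan.py 634 -104 60
```

```text
clock: 27.6
position: [545.9, 32.3, 165.9]
ee_rot: [0.742, -0.671, -0.0, 0.0]
contact_force: [0.5, 0.7, -1.2]
gripper_width: 14.9
grasp_force: 58.7
clock: 28.1
position: [615.5, -70.0, 165.0]
ee_rot: [0.741, -0.672, -0.001, 0.0]
contact_force: [-0.3, 0.5, -0.4]
gripper_width: 15.0
grasp_force: 58.7
[308.81859658 112.61274749] [310.11490861 113.03497477]
pos [615.3 -69.2 165.3] psi -174.3 tilt [-0.0015  0.0003] w 15.2 F [ 1.  -0.2 -0.4] t 28.15
tool shift mm [ 36.5 -15.3 105.3] n 2.2
```

View pics/w10.png

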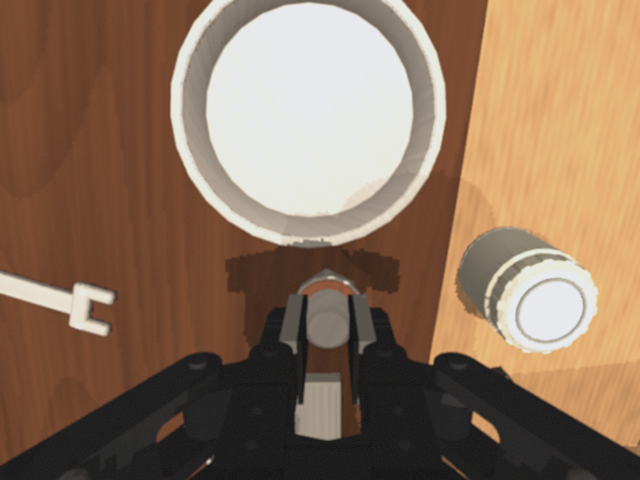

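The dish floor is centred near (309,109), the plug is held upright at (328,318), and the near filter is at (530,290).

Run:
```python
from h import *
def fit(fn,u,v,vm):
    d=load(fn); g=cv2.cvtColor(d["image"],cv2.COLOR_RGB2HSV); m=((g[...,2]>vm)&(g[...,1]<60)).astype(np.uint8); m=cv2.morphologyEx(m,cv2.MORPH_OPEN,np.ones((3,3)))
    n,l,s,c=cv2.connectedComponentsWithStats(m); i=l[v,u]; p=np.argwhere(l==i)[:,::-1].astype(np.int32)
    e=cv2.fitEllipse(cv2.convexHull(p.reshape(-1,1,2))); print(fn,np.round(e[0],1),np.round(e[1],1)); return d,e
for vm in(215,):
    a,e=fit("w10",309,109,vm); print(onz(a,*e[0],3))
b,f=fit("top0",373,167,215); print(onz(b,*f[0],3))
print(tri(ray(a,*e[0]),ray(b,*f[0])))
h=cv2.cvtColor(a["image"],cv2.COLOR_RGB2HSV)
# rim
m=((h[...,1]<60)&(h[...,2]>100)).astype(np.uint8);n,l,s,c=cv2.connectedComponentsWithStats(m); i=l[109,309]; P=np.argwhere(l==i)[:,::-1].astype(np.int32);P=P[P[:,1]>2];H=cv2.convexHull(P.reshape(-1,1,2)); H=H[H[:,0,1]>6]
e2=cv2.fitEllipse(H.reshape(-1,1,2)); print("rim",e2,onz(a,*e2[0],24))
# filter
g=(h[...,2]>225).astype(np.uint8)
i0,e3=fit("w10",553,305,225); _,e4=fit("top0",336,226,215); print(tri(ray(a,*e3[0]),ray(b,*e4[0])),onz(a,*e3[0],70))
```

```text
w10 [309.  109.5] [205.6 213.1]
[ 634.88795983 -146.15250686    3.        ]
top0 [372.1 170.1] [54.6 60.2]
[ 627.42076206 -144.21229825    3.        ]
(array([ 635.33135486, -147.80013014,  -28.25836128]), np.float64(2.8668217575760035))
rim ((307.71649169921875, 104.11381530761719), (275.8505554199219, 286.78509521484375), 172.593505859375) [ 635.08553068 -148.85953978   24.        ]
w10 [550.7 310.6] [53.3 65.8]
top0 [335.8 225.5] [26.5 27.6]
(array([482.80471323, -49.71843358,  71.17589559]), np.float64(1.986474471401665)) [482.58336992 -48.37967048  70.        ]
```

```bash
python3 -m pendant '[[0.02,-0.008,0,0,0,0,0.01],[0.0185,-0.008,0,0,0,0,0.01],[0,0,0.03,0,0,0,0.01],[0,0,0.035,0,0,0,0.01],[0,0,0.03,0,0,0,0.01],[0,0,0.005,0,0,0,0.01],[0,0,0,0,0,0,0.01],[0,0,0,0,0,0,0.01]]'; python3 plan.py 635 -106 45
```

```text
clock: 28.95
position: [637.0, -105.4, 67.9]
ee_rot: [0.742, -0.67, 0.001, -0.001]
contact_force: [0.8, -0.1, -0.4]
gripper_width: 15.2
grasp_force: 58.7
pos [ 637.  -105.4   67.9] psi -174.2 tilt [ 0.0033 -0.0003] w 15.2 F [ 0.8 -0.1 -0.4] t 28.95
tool shift mm [ 0.4  2.1 22.8] n 0.5
```

```bash
python3 -m pendant '[[0,0,0.012,0,0,0,0.01],[0,0,0.009,0,0,0,0.01],[0,0,0,0,0,0,0.01],[0,0,0,0,0,0,0.01]]'; python3 -m pendant '[[0,0,0.001,0,0,0,0.01],[0,0,0,0,0,0,0.01]]';python3 -m pendant '[[0,0,0.001,0,0,0,0.01],[0,0,0,0,0,0,0.01]]'
```

```text
clock: 29.35
position: [635.9, -106.1, 44.7]
ee_rot: [0.742, -0.671, 0.0, -0.0]
contact_force: [0.5, -0.1, 0.3]
gripper_width: 14.9
grasp_force: 59.0
clock: 29.55
position: [635.9, -106.1, 44.7]
ee_rot: [0.742, -0.671, 0.0, -0.0]
contact_force: [-1.7, 0.8, 4.6]
gripper_width: 14.9
grasp_force: 59.3
clock: 29.75
position: [635.9, -106.1, 44.6]
ee_rot: [0.742, -0.671, 0.0, -0.0]
contact_force: [-3.5, 1.6, 9.0]
gripper_width: 15.1
grasp_force: 59.9
```

```bash
python3 -m pendant '[[0,0,0,0,0,0,0.022],[0,0,0,0,0,0,0.03],[0,0,0,0,0,0,0.036],[0,0,0,0,0,0,0.036],[0,0,-0.005,0,0,0,0.036],[0,0,-0.02,0,0,0,0.036],[0,0,-0.04,0,0,0,0.06],[0,0,-0.045,0,0,0,0.085],[0,0,-0.045,0,0,0,0.085]]'
python3 -m pendant '[[-0.025,0.033,0,0,0,0,0.085],[-0.03,0.04,0,0,0,0,0.085],[-0.03,0.04,0,0,0,0,0.085],[-0.026,0.035,0,0,0,0,0.085],[0,0,0,0,0,0,0.085],[0,0,0,0,0,0,0.085]]'
python3 - <<'E'
from h import *
d=snap("wrist","w11"); print(proj(d,(482.5,-50,70)))
E
python3 plan.py 482.5 -50 130
```

```text
clock: 30.65
position: [635.5, -106.1, 199.5]
ee_rot: [0.742, -0.671, -0.0, 0.0]
contact_force: [1.1, 0.0, 0.0]
gripper_width: 77.5
grasp_force: 0.0
clock: 31.25
position: [477.4, -9.9, 198.9]
ee_rot: [0.742, -0.67, 0.001, -0.001]
contact_force: [0.4, 0.4, 0.3]
gripper_width: 85.0
grasp_force: 0.0
[326.44280036 173.17791575]
pos [478.2 -10.2 198.7] psi -174.2 tilt [0.0022 0.0003] w 85.3 F [-0.5  0.1 -0.1] t 31.3
tool shift mm [40.1 -0.1 68.7] n 1.6
```

View pics/w11.png

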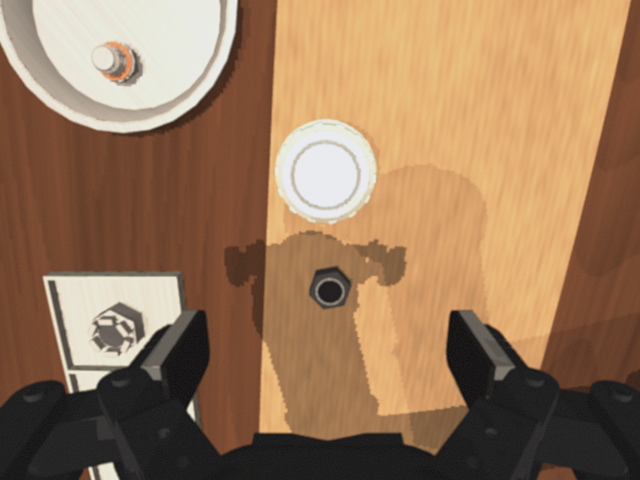

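The filter is at (326,173), exactly where predicted. The plug stands upright in the dish at (110,60), the castle nut lies in the third bay at (115,330), and the plain nut is untouched at (330,288).

```bash
python3 -m pendant '[[0.02,0,0,0,0,0,0.085],[0.02,0,0,0,0,0,0.085],[0,0,0,0,0,0,0.085],[0,0,0.03,0,0,0,0.085],[0,0,0.03,0,0,0,0.085],[0,0,0,0,0,0,0.085],[0,0,0,0,0,0,0.085]]'; python3 plan.py 482.5 -50 48
python3 - <<'E'
from h import *
d=snap("wrist","w12")
E
```

```text
clock: 32.0
position: [482.3, -50.3, 137.9]
ee_rot: [0.742, -0.671, 0.0, 0.0]
contact_force: [0.7, 0.3, 1.0]
gripper_width: 84.6
grasp_force: 0.0
pos [482.3 -50.3 137.9] psi -174.3 tilt [-0.0005 -0.0008] w 84.6 F [0.7 0.3 1. ] t 32.0
tool shift mm [-0.4 -0.3 89.9] n 1.8
```

View pics/w12.png

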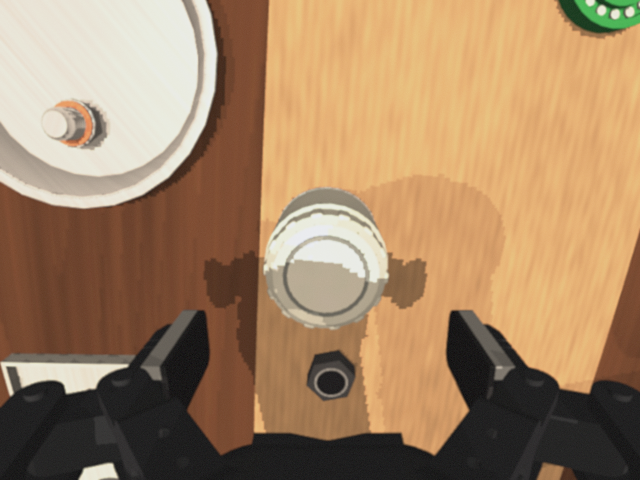

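The filter is centred between the fingers at (326,265). I'll descend and grip.

```bash
python3 -m pendant '[[0,0,0.03,0,0,0,0.085],[0,0,0.035,0,0,0,0.085],[0,0,0.02,0,0,0,0.085],[0,0,0.005,0,0,0,0.085],[0,0,0,0,0,0,0.085],[0,0,0,0,0,0,0.085]]'; python3 plan.py 482.5 -50 48
```

```text
clock: 32.65
position: [483.0, -49.9, 49.4]
ee_rot: [0.742, -0.671, 0.001, -0.001]
contact_force: [0.9, 0.0, 0.2]
gripper_width: 84.8
grasp_force: 0.0
pos [483.  -49.9  49.4] psi -174.2 tilt [0.0035 0.0005] w 84.8 F [0.9 0.  0.2] t 32.65
tool shift mm [0.  0.5 1.4] n 0.0
```

```bash
python3 -m pendant '[[0,0,0,0,0,0,0.075],[0,0,0,0,0,0,0.06],[0,0,0,0,0,0,0.045],[0,0,0,0,0,0,0.045],[0,0,0,0,0,0,0.045],[0,0,0,0,0,0,0.045]]';python3 plan.py 482.5 -50 48; python3 -m pendant '[[0,0,-0.005,0,0,0,0.045],[0,0,-0.015,0,0,0,0.045],[0,0,-0.03,0,0,0,0.045],[0,0,-0.03,0,0,0,0.045],[0,0,-0.02,0,0,0,0.045],[0,0,0,0,0,0,0.045],[0,0,0,0,0,0,0.045]]';python3 plan.py 635 -173 150
```

```text
clock: 33.25
position: [482.6, -50.0, 49.6]
ee_rot: [0.742, -0.671, 0.001, -0.001]
contact_force: [-1.0, 1.2, 7.0]
gripper_width: 63.5
grasp_force: 64.4
pos [482.6 -50.   49.6] psi -174.2 tilt [0.0034 0.0004] w 63.5 F [-1.   1.2  7. ] t 33.25
tool shift mm [-0.   0.1  1.6] n 0.0 
clock: 33.95
position: [480.6, -50.2, 147.3]
ee_rot: [0.741, -0.671, -0.0, 0.0]
contact_force: [0.6, 0.5, -3.7]
gripper_width: 63.2
grasp_force: 66.7
pos [480.6 -50.2 147.3] psi -174.3 tilt [-0.0007  0.0006] w 63.2 F [ 0.6  0.5 -3.7] t 33.95
tool shift mm [ 137.5 -141.4   -2.9] n 3.9
```

```bash
python3 -m pendant '[[0.018,-0.018,0,0,0,0,0.045],[0.03,-0.031,0,0,0,0,0.045],[0.03,-0.031,0,0,0,0,0.045],[0.03,-0.031,0,0,0,0,0.045],[0.029,-0.03,0,0,0,0,0.045],[0,0,0,0,0,0,0.045],[0,0,0,0,0,0,0.045]]';python3 plan.py 635 -173 70
python3 - <<'E'
from h import *
snap("side","s1"); im=cv2.imread("pics/s1.png")[180:360,280:520]; cv2.imwrite("pics/s1c.png",cv2.resize(im,None,fx=3,fy=3,interpolation=cv2.INTER_CUBIC))
E
```

```text
clock: 34.65
position: [634.1, -172.9, 144.0]
ee_rot: [0.741, -0.672, -0.003, 0.002]
contact_force: [-0.3, -0.1, -3.2]
gripper_width: 63.0
grasp_force: 66.9
pos [ 634.1 -172.9  144. ] psi -174.4 tilt [-0.0064  0.0012] w 63.0 F [-0.3 -0.1 -3.2] t 34.65
tool shift mm [ 0.3 -1.4 74. ] n 1.5
```

View pics/s1c.png

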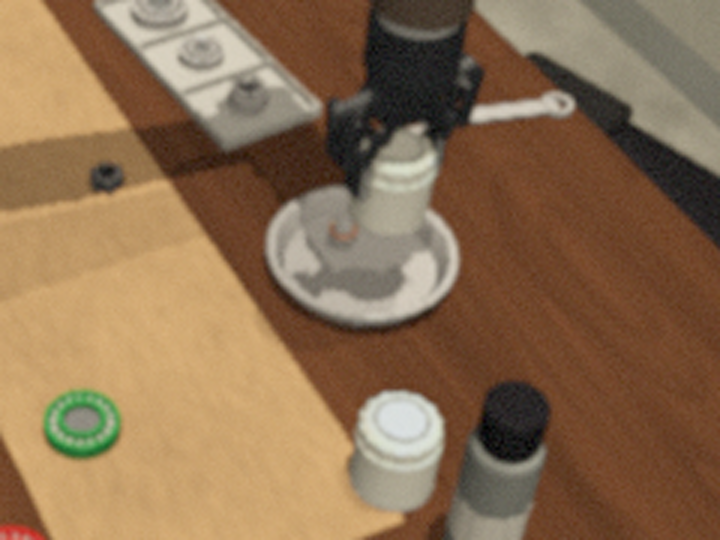

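The side view shows the filter held upright over the dish at (400,185) in the crop, the plug standing at (343,232), and the three hub parts in their bays. I'll lower it.

```bash
python3 -m pendant '[[0,0,0.02,0,0,0,0.045],[0,0,0.03,0,0,0,0.045],[0,0,0.02,0,0,0,0.045],[0,0,0.01,0,0,0,0.045],[0,0,0,0,0,0,0.045],[0,0,0,0,0,0,0.045],[0,0,0,0,0,0,0.045]]';python3 plan.py 635 -173 52.5
```

```text
clock: 35.4
position: [636.4, -172.3, 69.5]
ee_rot: [0.742, -0.671, 0.001, -0.001]
contact_force: [0.2, 0.3, -3.1]
gripper_width: 63.0
grasp_force: 67.0
pos [ 636.4 -172.3   69.5] psi -174.2 tilt [ 0.0029 -0.0004] w 63.0 F [ 0.2  0.3 -3.1] t 35.4
tool shift mm [ 0.5  1.5 17. ] n 0.3
```

```bash
python3 -m pendant '[[0,0.001,0.01,0,0,0,0.045],[0,0,0.006,0,0,0,0.045],[0,0,0,0,0,0,0.045],[0,0,0,0,0,0,0.045]]'; python3 -m pendant '[[0,0,0.001,0,0,0,0.045],[0,0,0,0,0,0,0.045]]';python3 -m pendant '[[0,0,0.001,0,0,0,0.045],[0,0,0,0,0,0,0.045]]'
```

```text
clock: 35.8
position: [634.6, -172.6, 52.8]
ee_rot: [0.742, -0.671, 0.0, -0.0]
contact_force: [-2.3, 0.6, 4.3]
gripper_width: 63.2
grasp_force: 67.3
clock: 36.0
position: [634.6, -172.6, 52.7]
ee_rot: [0.742, -0.671, 0.0, -0.0]
contact_force: [-4.4, 2.0, 9.5]
gripper_width: 63.3
grasp_force: 68.6
clock: 36.2
position: [634.6, -172.6, 52.7]
ee_rot: [0.742, -0.671, 0.001, -0.0]
contact_force: [-6.3, 2.1, 13.6]
gripper_width: 63.7
grasp_force: 69.0
```

```bash
python3 -m pendant '[[0,0,-0.002,0,0,0,0.045],[0,0,0,0,0,0,0.068],[0,0,0,0,0,0,0.074],[0,0,0,0,0,0,0.08],[0,0,0,0,0,0,0.08],[0,0,-0.01,0,0,0,0.08],[0,0,-0.03,0,0,0,0.08],[0,0,-0.04,0,0,0,0.08],[0,0,-0.04,0,0,0,0.08],[0,0,-0.04,0,0,0,0.08],[-0.03,0.04,0,0,0,0,0.08],[-0.03,0.04,0,0,0,0,0.08]]'
python3 -m pendant '[[-0.03,0.04,0,0,0,0,0.08],[-0.03,0.04,0,0,0,0,0.08],[-0.03,0.04,0,0,0,0,0.08],[-0.03,0.04,0,0,0,0,0.08],[0,0,0,0,0,0,0.08],[0,0,0,0,0,0,0.08]]'
python3 - <<'E'
from h import *
a=snap("top","t2");b=snap("side","s2")
x=cv2.resize(cv2.imread("pics/t2.png")[120:330,150:500],(800,480))
cv2.imwrite("pics/fin.png",x)
E
```

```text
clock: 37.4
position: [549.3, -120.6, 213.7]
ee_rot: [0.741, -0.671, 0.002, -0.002]
contact_force: [-0.6, 0.7, 0.1]
gripper_width: 80.0
grasp_force: 0.0
clock: 38.0
position: [377.5, -16.8, 213.1]
ee_rot: [0.743, -0.67, 0.001, -0.001]
contact_force: [1.7, 0.2, 0.5]
gripper_width: 79.3
grasp_force: 0.0
```

View pics/fin.png

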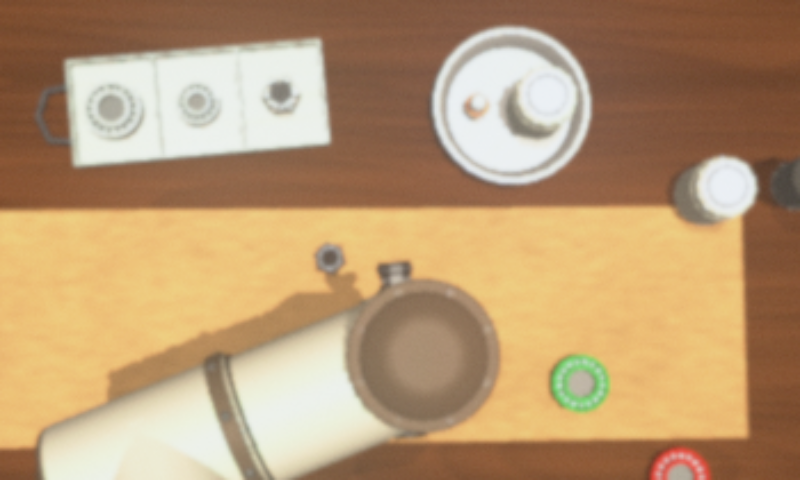

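The final top view shows the large bearing, small bearing and castle nut in bays 1 to 3 from the handle end, at (113,110), (198,103) and (282,96). The plug (476,104) and filter (540,102) stand inside the dish. The plain nut, look-alikes and spray can are where they were, so I'm handing it in.

```bash
python3 -c "
from bench import arm
print(arm.job_done())"
```

```text
the job is handed in; nothing more can be done
None
```

Both kits are made up and the job is handed in: the large bearing, small bearing and castle nut lie in the tray from the handle end, the oil filter and drain plug stand upright in the dish, and it took about 38 s of the 99 s allowed.

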